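Clear the booth window view: lay the file down, shut the laptop

ROBOT

A 6-joint arm with a two-finger parallel gripper is mounted at the origin on the work surface. World frame = base frame: x ahead of the robot, y to its left, z up, the work surface at z = 0. Lengths are in m, angles in rad, forces in N, time in s.
With the tool pointing down it reaches from about 0.35 to 0.975 m from the base axis. Payload 4.9 kg.
Tool frame: the origin (TCP) lies at the very end of the fingers, on their centre line; the grasp point (between the pads) lies 19 mm behind it; z points along the fingers, y is the line along which they close (so a half turn about z gives the same grasp; the last joint's range is limited). The gripper opens to 85 mm and grips with 20 to 120 N. Pads are 22 mm wide; open, the fingers measure 114 mm over their backs; the gripper's body (76 mm by 85 mm) begins 54 mm behind the grasp point. The pads swing forward as they close: fully open they stand 13 mm farther back than shut.
Start: joints at [1.104, 0.053, 1.613, -0, 1.476, -0.119], TCP at [0.213, 0.588, 0.231] pointing down, gripper open.
Joint ranges: [-3.01, 3.01], [-1.01, 2.22], [0.06, 2.58], [-1.02, 4.17], [0.09, 2.62], [-3.14, 3.14]. Speed limits (rad/s): [2.57, 2.57, 3.14, 3.14, 3.14, 3.14].

INTERFACE

Orientations are given as a unit quaternion [w, x, y, z].
In Python, from plant import monitor, vision, manip gives the robot as it stands. The module is installed in compiled form; this text tells all that it offers.
- The arm moves only by the tool arm_command, never from a script. Its argument "rows" is a list of rows, each a list of 3 entries, a list of its own where there are three numbers: the finger opening in mm, from 0 to 85.4, then the shift along the world's x, y, z in units of 30 cm (1.0 is 30 cm), then the turn, a rotation vector about the world's x, y, z in units of pi/2 rad (1.0 is pi/2 rad). In form: [[claw, [x, y, z], [wx, wy, wz]], ...]. A call has 1 to 12 rows; each row is the pose to reach, as a shift and turn from the pose commanded when the call began; what a row does not reach only later rows make up. A row lasts 1/12 s, in which the tool goes at most 41.7 mm and 7.16 degrees, less where a joint would pass 70% of its speed; a pose out of reach is approached as far as the arm can. A call with a number of a shift or a turn outside -1 to 1 is refused whole. A call with a gripper value outside its range is refused whole. The fingers move at their own pace and stop on an object; the grip force is fixed at half the most. Time passes only in rows, so rows that repeat a pose let the fingers close. It gives the time, the measured TCP pose, the force, the opening and the grip force at its end, in the units of the state.
- monitor.state(): the state, without advancing time (a new reading comes with each control period).
- vision.grab_frame(name): name is "scene" or "top" or "wrist"; returns a dict with "color" (400x640x3 uint8, red, green, blue), "z_map" (400x640 float32, m along the optical axis (not along the pixel's ray), 0 where there is no reading), "mtx" (3x3 intrinsics, pixels), "R" (3x3) and "t" (3): a world point X has camera coordinates R X + t. Camera axes: x right, y down, z forward; pixel columns grow to the right and rows downward; lengths in m; the calibration is good to about 2 mm. A picture is of the moment at which its call begins.
- manip.job_done(): hands the job in; it is judged then, once.
The state is a dict: "time": time; "joint_pos": joint angles; "joint_vel": joint speeds; "joint_efforts": joint torques, N m; "tool_pos": TCP position; "tool_rot": TCP orientation; "contact_force": force on the tool from outside, world axes, zero at the start; "ft_torque": the same for the moment, N m; "gripper_width": opening from 0.0 (shut) to 1.0 (fully open); "grasp_force": force on a finger pad.
Only numpy, scipy, OpenCV 4.12 (cv2) and the standard library are available. Lean on these libraries where they do the work, as an engineer would, in place of code of your own. Each camera call takes 0.05 s, during which the arm holds its last target. There are 200 camera calls.

TASK

Two things on the interpreter's desk block the view through the booth window. With the fingertips only, push the standing lever-arch file over so that it lies flat on the desk with its blue cover facing up, about where it stood, and push the laptop's open lid fully shut, in whichever order you like. Do not lift or carry the file, and leave the flask, mug and spectacle case standing where they are.

Things in the scene. Friction and masses are not known exactly. Their poses are not given: they have to be found in the camera images.
- file: A5 lever-arch file, loose, 0.4 to 0.85 kg, a solid block standing on its short edge: 75 mm thick (its x), 150 mm wide (y), 210 mm tall (z). Origin: centre of its underside. The cover on its -x side is blue; the +x cover and the spine (+y) are grey. A push of 1 to 3 N near the top tips it about its lower edge; past about 20 degrees it falls by itself.
- blue_cover (a point): Centre of the file's blue cover (a 150 x 210 mm face), 105 mm above the file's underside; axes as the file's. At the start the file is turned up to 80 degrees either way (at 0 the blue cover looks along world -x); the desk beyond the file (its +x side, 250 mm) is clear.
- laptop: Grey laptop, its base fixed on the desk: 190 mm deep (x), 270 mm wide (y), 14 mm thick; origin at the centre of its underside. The user's front is +x; the hinge runs along its -x edge (at x = -95 mm, z = 14.5 mm in this frame), so the back of the open screen faces the robot's side.
- lid (a joint): Angle of the laptop lid, rad: 0 fully shut (flat on the base), 1.57 upright, larger leaning back to the robot's side (up to 2.1). Starts at 1.45 to 1.85. A stiff friction hinge (0.45 N m) keeps it where it is left: 3 to 6 N near the edge moves it, and it must be pressed all the way down.
- lid_edge (a point): Middle of the lid's free edge, on its outer face. The lid is 190 mm long from hinge to free edge, 270 mm wide; its outer face lies 9 mm from the hinge line (23.5 mm above the desk when shut). Axes: x from the hinge to the free edge, z out of the outer (back) face.
- flask: Bystander: steel flask with black cap, 66 mm diameter, 200 mm tall, loose; origin at the centre of its underside.
- mug: Bystander: white mug, 80 mm diameter, 90 mm tall, handle on its +y side, loose; origin at the centre of its underside.
- case: Bystander: black spectacle case standing on end, 65 x 60 mm, 160 mm tall, loose; origin at the centre of its underside.

How it is judged:
At the end, for the whole second after the job is handed in: The file lies at rest flat on the desk (within 0.1 rad), blue cover up, its origin under 43 mm high and within 130 mm of its start (tipping alone moves it about 55 mm); the lid is shut to under 0.04 rad; the three bystanders stand upright within 20 mm of their places (angle between file's own x axis and vertical above 3.04 rad and height (world z) of file below 0.043 m and distance of file from where it was at the start of the episode below 0.13 m and linear speed of file below 0.02 m/s and value of joint lid below 0.04 rad and angle between each of flask, mug, case's own z axis and vertical below 0.1 rad and distance of each of flask, mug, case from where it was at the start of the episode below 0.02 m); the robot touches nothing.
It fails at once if the file is lifted off the desk (its origin above 60 mm; tipping alone raises it to 38 mm) (height (world z) of file above 0.06 m).
It fails at once if the file is carried or shoved more than 130 mm from its place (distance of file from where it was at the start of the episode above 0.13 m).
It fails at once if the flask, mug or spectacle case is moved by more than 20 mm or tipped (distance of any of flask, mug, case from where it was at the start of the episode above 0.02 m or angle between any of flask, mug, case's own z axis and vertical above 0.25 rad).
It also fails if it takes over 56 s, if anything falls off the work surface, if the arm or the gripper's body presses on something with over 40 N, if the wrist force passes 120 N, or if a joint passes its speed limit or range.

## Working session

There is one attempt and no reset: what is moved stays moved. The work goes in short steps, Python scripts to look and compute and a tool call to move; the robot and the scene stay as the last step left them, time stands still between calls to the robot, and variables do not carry over. Pictures are saved under pics/ and viewed, at most 10 in all, crops included, and the job is handed in when it is done.

Besides the shell and the picture viewer there is one more tool, called after "Emit:" as name(argument=value, ...), one argument or row to a line, values as JSON. arm_command: Moves the arm, as the interface text tells. Shifts and turns lie within -1 to 1; 1 stands for 30 cm of shift or pi/2 rad of turn. Its arguments: {"type":"object","properties":{"rows":{"type":"array"}},"required":["rows"]}

```bash
mkdir -p pics
cat > h.py <<'E'
import numpy as np, cv2
from plant import monitor, vision, manip
def pts(f):
    z=f["z_map"]; v,u=np.mgrid[:z.shape[0],:z.shape[1]]; K=f["mtx"]
    c=np.stack([(u-K[0,2])/K[0,0]*z,(v-K[1,2])/K[1,1]*z,z],-1)
    p=(c-f["t"])@f["R"]; p[z==0]=np.nan
    return p
def save(f,n): cv2.imwrite("pics/"+n+".png",f["color"][...,::-1])
E
python3 - <<'E'
from h import *
for n in("scene","top"):
    f=vision.grab_frame(n); save(f,n+"0"); np.savez(n+"0.npz",**f)
    print(n,-f["R"].T@f["t"],f["R"][2])
s=monitor.state();print(s["time"],s["tool_pos"],s["tool_rot"],s["contact_force"])
E
```

```text
scene [1.71959441 0.0230287  1.00211519] [-0.80077366 -0.00184176 -0.59896423]
top [ 0.14229195 -0.00220863  1.75472854] [ 0.20740784  0.00803607 -0.97822155]
0.1 [0.21275446 0.58706268 0.23017298] [-2.79503451e-04  1.73013090e-01  9.84919070e-01 -9.04170301e-04] [ 0.17359975 -0.0020202  -0.82244107]
```

View pics/scene0.png

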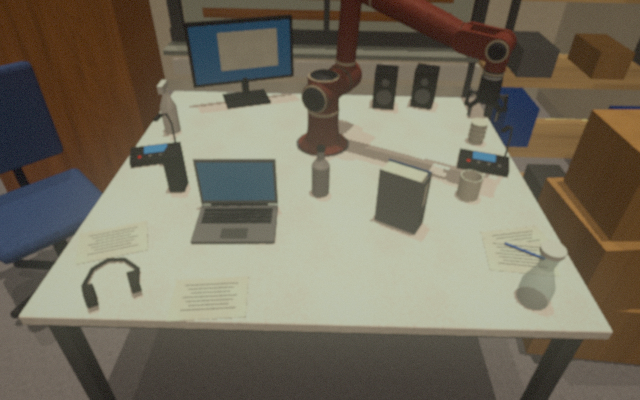

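View pics/top0.png

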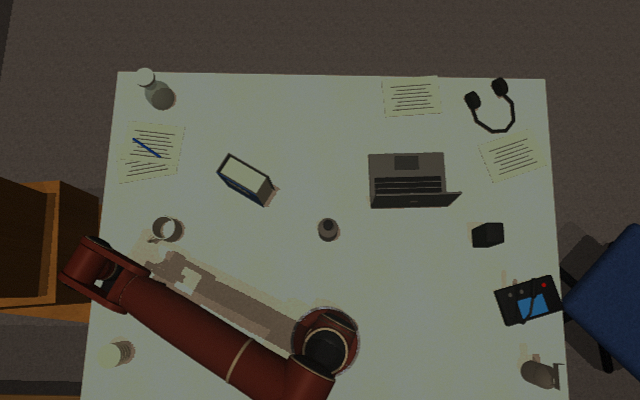

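The pictures show the file at about (249,180) in the top view, with the flask at (328,229), the mug at (167,228), the case at (488,235) and the laptop at (410,180). Next I'll measure them from the depth map.

Run:
```python
from h import *
f=dict(np.load("top0.npz")); p=pts(f); z=p[...,2]
def blob(u0,u1,v0,v1,zl,zh):
    q=p[v0:v1,u0:u1].reshape(-1,3); return q[(q[:,2]>zl)&(q[:,2]<zh)]
q=blob(200,295,140,220,.195,.225); r=cv2.minAreaRect(q[:,:2].astype(np.float32)*1000); print("file",len(q),r,np.round(cv2.boxPoints(r)),q[:,2].mean())
for n,a in dict(flask=(305,350,205,250,.19,.215),mug=(145,190,205,250,.08,.1),case=(465,510,215,255,.15,.17)).items():
    q=blob(*a); print(n,len(q),q.mean(0) if len(q) else 0, q.min(0),q.max(0))
q=blob(350,480,140,215,.005,.022); print("base",q.min(0),q.max(0)); r=cv2.minAreaRect(q[:,:2].astype(np.float32)*1000);print(r)
q=blob(350,480,140,215,.03,.3); print("lid",len(q),q.min(0),q.max(0))
k=q[q[:,2]>.17];print(len(k),k.mean(0),k.min(0),k.max(0))
f2=dict(np.load("scene0.npz")); p2=pts(f2)
q=p2[160:206,196:277].reshape(-1,3);q=q[(q[:,2]>.03)&(q[:,2]<.23)&(q[:,0]<.7)]
c=q.mean(0);n=np.linalg.svd(q-c)[2][2];print("lidplane",c,n,q.min(0),q.max(0))
q=p2[165:235,370:435].reshape(-1,3);q=q[(q[:,2]>.195)&(q[:,2]<.225)];r=cv2.minAreaRect(q[:,:2].astype(np.float32)*1000);print("file2",r,np.round(cv2.boxPoints(r)))
im=cv2.resize(f["color"][130:260,130:330,::-1],None,fx=4,fy=4);cv2.imwrite("pics/crop.png",im)
```

```text
file 987 ((518.8140869140625, 276.12359619140625), (151.24441528320312, 76.60385131835938), 60.6226692199707) [[448. 229.]
 [515. 191.]
 [589. 323.]
 [523. 361.]] 0.20560438785643306
flask 74 [0.36423038 0.00138571 0.19907376] [ 0.35037505 -0.01380736  0.19153761] [0.37863069 0.01438863 0.2074624 ]
mug 131 [0.35760271 0.55174641 0.08795981] [0.32022831 0.50874992 0.08012914] [0.39756824 0.59637232 0.09742305]
case 373 [ 0.35470968 -0.52639573  0.15849923] [ 0.32384986 -0.55847337  0.15030831] [ 0.38667981 -0.49605211  0.16974963]
base [ 0.43069428 -0.53957853  0.00500149] [ 0.70963183 -0.07447735  0.02198651]
((570.2643432617188, -308.5311279296875), (271.2706604003906, 466.6833801269531), 1.1422232389450073)
lid 1135 [ 0.4500343  -0.4160785   0.03010518] [ 0.47540891 -0.14622984  0.21432589]
406 [ 0.46444346 -0.28016436  0.19526729] [ 0.45513182 -0.41493631  0.17006681] [ 0.47540891 -0.14622984  0.21432589]
lidplane [ 0.46954855 -0.2810085   0.12051822] [-0.99837153 -0.04738252  0.03176782] [ 0.45408554 -0.41783298  0.03002595] [ 0.48555608 -0.14695922  0.2063632 ]
file2 ((519.62890625, 275.9018859863281), (151.6256866455078, 87.5849380493164), 59.94519805908203) [[444. 232.]
 [520. 188.]
 [596. 320.]
 [520. 363.]]
```

View pics/crop.png

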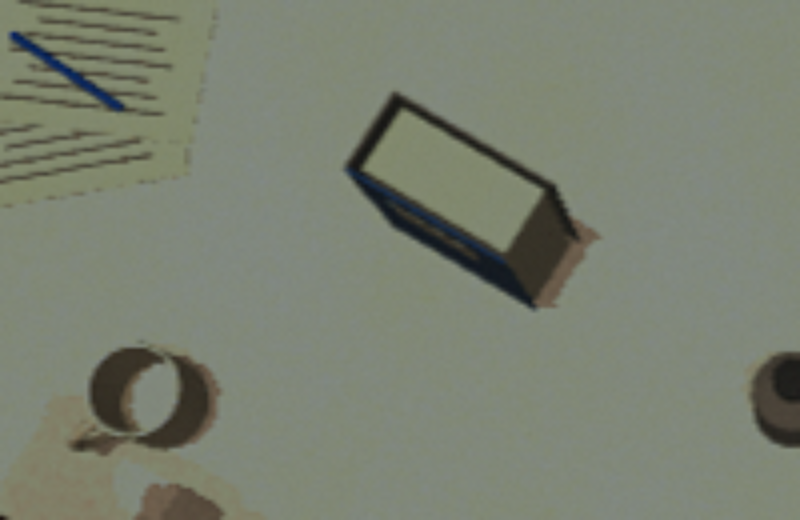

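The blue cover faces roughly (-0.87, +0.49), so I push along (0.87, -0.49). The file centre is at (0.519, 0.276). First I go to a point behind the blue cover.

Emit:
arm_command(
  rows=[
    [0,[0.73,-0.85,0.07],[0,0,0]],
    [0,[0.73,-0.85,0.07],[0,0,0]],
    [0,[0.73,-0.85,0.07],[0,0,0]],
    [0,[0.73,-0.85,0.07],[0,0,0]],
    [0,[0.73,-0.85,0.07],[0,0,0]],
    [0,[0.73,-0.85,0.07],[0,0,0]],
    [0,[0.73,-0.85,0.07],[0,0,0]],
    [0,[0.73,-0.85,0.07],[0,0,0]],
    [0,[0.73,-0.85,0.07],[0,0,0]],
    [0,[0.73,-0.85,-0.15],[0,0,0]],
    [0,[0.73,-0.85,-0.15],[0,0,0]],
    [0,[0.73,-0.85,-0.15],[0,0,0]],
  ],
)

```text
time: 1.1
tool_pos: [0.4285, 0.3303, 0.1792]
tool_rot: [-0.005, 0.173, 0.985, -0.004]
contact_force: [-1.6, -0.7, -1.4]
gripper_width: -0.001
grasp_force: 0.0
```

Emit:
arm_command(
  rows=[
    [0,[0.03,-0.02,0.02],[0,0,0]],
    [0,[0.06,-0.03,0.02],[0,0,0]],
    [0,[0.09,-0.05,0.02],[0,0,0]],
    [0,[0.12,-0.07,0.02],[0,0,0]],
    [0,[0.14,-0.08,0.02],[0,0,0]],
    [0,[0.16,-0.09,0.02],[0,0,0]],
    [0,[0.18,-0.1,0.02],[0,0,0]],
    [0,[0.2,-0.11,0.02],[0,0,0]],
    [0,[0.22,-0.12,0.02],[0,0,0]],
    [0,[0.24,-0.135,0.02],[0,0,0]],
    [0,[0.26,-0.145,0.02],[0,0,0]],
    [0,[0.28,-0.155,0.02],[0,0,0]],
  ],
)

```text
time: 2.1
tool_pos: [0.5166, 0.2857, 0.1922]
tool_rot: [0.0, 0.173, 0.985, -0.0]
contact_force: [-0.9, -0.3, 0.8]
gripper_width: 0.001
grasp_force: 0.3
```

```bash
cat > look.py <<'E'
from h import *
import sys
f=vision.grab_frame("scene"); save(f,sys.argv[1]); cv2.imwrite("pics/c_"+sys.argv[1]+".png",cv2.resize(f["color"][90:260,330:530,::-1],None,fx=3,fy=3))
E
python3 look.py s1
```

```text
(no output)
```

View pics/c_s1.png

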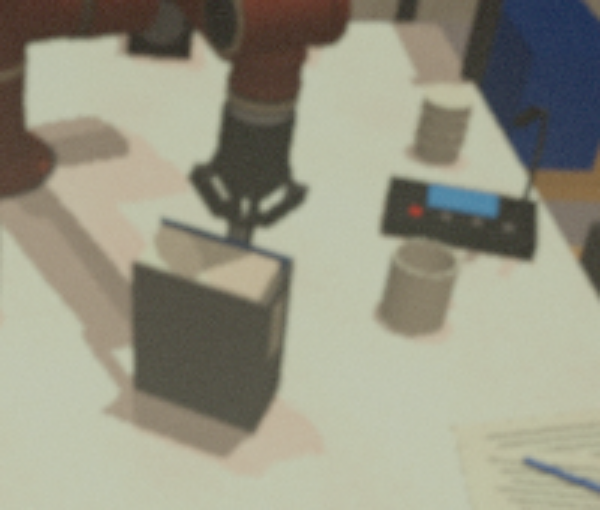

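The crop shows the file tilting forward, with the fingertip on the blue edge at about (240,240). I keep pushing.

Emit:
arm_command(
  rows=[
    [0,[0.02,-0.01,0],[0,0,0]],
    [0,[0.04,-0.02,0],[0,0,0]],
    [0,[0.06,-0.03,0],[0,0,0]],
    [0,[0.08,-0.045,0],[0,0,0]],
    [0,[0.1,-0.055,0],[0,0,0]],
    [0,[0.12,-0.065,0],[0,0,0]],
    [0,[0.14,-0.075,0],[0,0,0]],
    [0,[0.16,-0.09,0],[0,0,0]],
    [0,[0.18,-0.1,0],[0,0,0]],
    [0,[0.18,-0.1,0],[0,0,0]],
    [0,[0.18,-0.1,0.1],[0,0,0]],
    [0,[0.18,-0.1,0.4],[0,0,0]],
  ],
)

```text
time: 3.15
tool_pos: [0.5673, 0.2551, 0.2586]
tool_rot: [-0.005, 0.173, 0.985, -0.003]
contact_force: [1.1, -0.0, -0.0]
gripper_width: 0.002
grasp_force: 0.0
```

```bash
python3 look.py s2
```

```text
(no output)
```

View pics/c_s2.png

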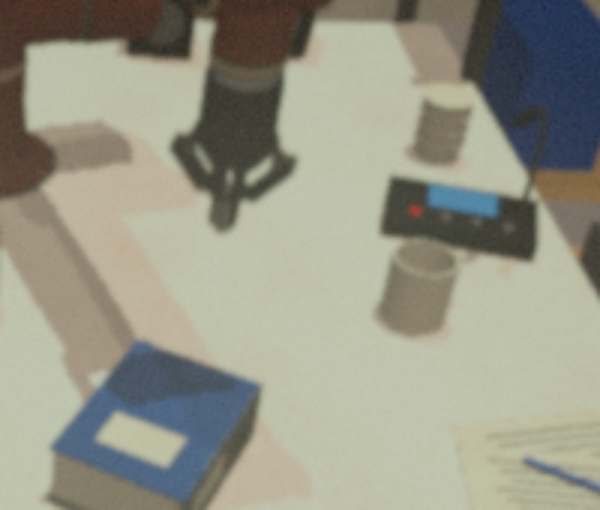

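The file lies flat with its blue cover up, at about (155,430) in the crop. Now I go over to the lid, above the flask.

Emit:
arm_command(
  rows=[
    [0,[0,0,0.23],[0,0,0.0]],
    [0,[0,0,0.23],[0,0,0.0]],
    [0,[-0.23,-0.95,0.23],[0,0,0.25]],
    [0,[-0.23,-0.95,0.23],[0,0,0.25]],
    [0,[-0.23,-0.95,0.23],[0,0,0.25]],
    [0,[-0.23,-0.95,0.23],[0,0,0.25]],
    [0,[-0.23,-0.95,0.23],[0,0,0.25]],
    [0,[-0.23,-0.95,0.23],[0,0,0.25]],
    [0,[-0.23,-0.95,0.23],[0,0,0.25]],
    [0,[-0.23,-0.95,0.23],[0,0,0.25]],
    [0,[-0.23,-0.95,0.23],[0,0,0.25]],
    [0,[-0.23,-0.95,0.23],[0,0,0.25]],
  ],
)

```text
time: 4.2
tool_pos: [0.5011, -0.0288, 0.3332]
tool_rot: [0.0, -0.022, 1.0, 0.0]
contact_force: [0.1, 0.1, -0.1]
gripper_width: -0.002
grasp_force: 0.0
```

Emit:
arm_command(
  rows=[
    [0,[-0.34,-0.84,0],[0,0,0]],
    [0,[-0.34,-0.84,0],[0,0,0]],
    [0,[-0.34,-0.84,0],[0,0,0]],
    [0,[-0.34,-0.84,0],[0,0,0]],
    [0,[-0.34,-0.84,0],[0,0,0]],
    [0,[-0.34,-0.84,0],[0,0,0]],
    [0,[-0.34,-0.84,0],[0,0,0]],
    [0,[-0.34,-0.84,-0.53],[0,0,0]],
    [0,[-0.34,-0.84,-0.53],[0,0,0]],
    [0,[-0.34,-0.84,-0.53],[0,0,0]],
    [0,[-0.34,-0.84,-0.53],[0,0,0]],
    [0,[-0.34,-0.84,-0.53],[0,0,0]],
  ],
)

```text
time: 5.2
tool_pos: [0.3963, -0.276, 0.1652]
tool_rot: [-0.005, -0.024, 1.0, 0.006]
contact_force: [-0.6, 1.8, -1.1]
gripper_width: -0.002
grasp_force: 0.0
```

Emit:
arm_command(
  rows=[
    [0,[0.08,0,0],[0,0,0]],
    [0,[0.15,0,0],[0,0,0]],
    [0,[0.2,0,0],[0,0,0]],
    [0,[0.25,0.01,0],[0,0,0]],
    [0,[0.3,0.01,-0.01],[0,0,0]],
    [0,[0.35,0.01,-0.025],[0,0,0]],
    [0,[0.4,0.02,-0.045],[0,0,0]],
    [0,[0.45,0.02,-0.07],[0,0,0]],
    [0,[0.5,0.02,-0.105],[0,0,0]],
    [0,[0.54,0.03,-0.14],[0,0,0]],
    [0,[0.58,0.03,-0.18],[0,0,0]],
    [0,[0.62,0.03,-0.225],[0,0,0]],
  ],
)

```text
time: 6.2
tool_pos: [0.5883, -0.2711, 0.1096]
tool_rot: [0.002, -0.024, 1.0, -0.001]
contact_force: [-1.2, -0.0, 0.9]
gripper_width: 0.0
grasp_force: 0.8
```

```bash
python3 look.py s3
```

```text
(no output)
```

View pics/s3.png

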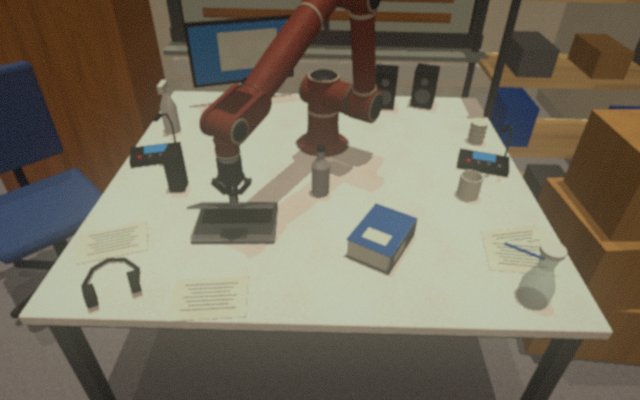

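The lid is partly down, with the fingertips on its back at about (235,200). I press it the rest of the way shut.

Emit:
arm_command(
  rows=[
    [0,[0.03,0,-0.05],[0,0,0]],
    [0,[0.06,0,-0.1],[0,0,0]],
    [0,[0.08,0,-0.14],[0,0,0]],
    [0,[0.09,0,-0.18],[0,0,0]],
    [0,[0.1,0,-0.22],[0,0,0]],
    [0,[0.1,0,-0.25],[0,0,0]],
    [0,[0.1,0,-0.27],[0,0,0]],
    [0,[0.1,0,-0.28],[0,0,0]],
    [0,[0.1,0,-0.29],[0,0,0]],
    [0,[0.1,0,-0.295],[0,0,0]],
    [0,[0.1,0,-0.295],[0,0,0]],
    [0,[0.1,0,-0.295],[0,0,0]],
  ],
)

```text
time: 7.25
tool_pos: [0.6151, -0.2718, 0.0234]
tool_rot: [-0.001, -0.023, 1.0, 0.001]
contact_force: [-11.2, 7.7, 23.4]
gripper_width: -0.004
grasp_force: 12.1
```

Emit:
arm_command(
  rows=[
    [0,[0,0,0.05],[0,0,0]],
    [0,[0,0,0.15],[0,0,0]],
    [0,[0,0,0.3],[0,0,0]],
    [0,[0,0,0.4],[0,0,0]],
    [0,[0,0,0.5],[0,0,0]],
    [0,[0,0,0.6],[0,0,0]],
    [0,[0,0,0.6],[0,0,0]],
    [0,[0,0,0.6],[0,0,0]],
    [0,[0,0,0.6],[0,0,0]],
    [0,[0,0,0.6],[0,0,0]],
  ],
)

```text
time: 8.08
tool_pos: [0.6139, -0.2715, 0.1957]
tool_rot: [-0.002, -0.022, 1.0, 0.001]
contact_force: [0.0, -0.0, -0.7]
gripper_width: 0.0
grasp_force: 0.0
```

Run:
```python
from h import *
f=vision.grab_frame("scene"); save(f,"s4"); p=pts(f)
q=p[150:245,190:282].reshape(-1,3); k=(q[:,2]>.012)&(q[:,2]<.05)&(q[:,0]>.48)&(q[:,0]<.66)&(abs(q[:,1]+.28)<.12);q=q[k]
c=np.c_[q[:,:2],np.ones(len(q))];print("lid slope",np.linalg.lstsq(c,q[:,2],rcond=None)[0],q[:,2].mean())
q=p[205:270,345:420].reshape(-1,3);q=q[(q[:,2]>.06)&(q[:,2]<.1)];c=np.c_[q[:,:2],np.ones(len(q))]
print("file",np.linalg.lstsq(c,q[:,2],rcond=None)[0],q.mean(0));r=cv2.minAreaRect(q[:,:2].astype(np.float32)*1000);print(r)
p0=pts(dict(np.load("scene0.npz")))
for n,(a,b,c,d) in dict(flask=(310,330,145,200),mug=(455,485,165,205),case=(160,190,140,195)).items():
    for P in(p0,p): q=P[c:d,a:b].reshape(-1,3);print(n,q[(q[:,2]>.03)&(q[:,2]<.22)].mean(0))
```

```text
lid slope [-0.00920825  0.00138506  0.02860199] 0.02290201508547238
file [-0.01165712 -0.0013803   0.08293571] [0.65710217 0.20213725 0.07499678]
((646.7330932617188, 202.97171020507812), (152.98123168945312, 219.75950622558594), 60.47861099243164)
flask [0.38434143 0.0007426  0.10953573]
flask [0.38320601 0.00089793 0.11027905]
mug [0.36269952 0.54995727 0.06511484]
mug [0.36352875 0.54967224 0.06512201]
case [ 0.35635957 -0.53010739  0.10090567]
case [ 0.35781632 -0.52950106  0.10190696]
```

View pics/s4.png

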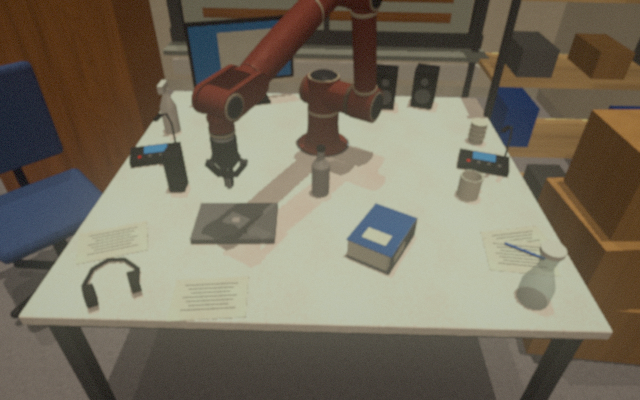

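The lid is flat and shut at about (235,223), the file lies blue side up at about (382,235), and the bystanders haven't moved.

```bash
python3 -c "
from plant import manip; print(manip.job_done())"
```

```text
the job is handed in; nothing more can be done
None
```

I pushed the file over flat with its blue cover up, about 60 mm from where it stood by my measurement, and pressed the laptop lid shut. The flask, mug and spectacle case stayed in place, and the job is handed in, but no verdict came back.

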